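Gauge two centrifuge adapter sleeves and reject the faulty one

ROBOT

A 6-joint arm with a two-finger parallel gripper is mounted at the origin on the work surface. World frame = base frame: x ahead of the robot, y to its left, z up, the work surface at z = 0. Lengths are in m, angles in rad, forces in N, time in s.
With the tool pointing down it reaches from about 0.25 to 0.725 m from the base axis. Payload 4 kg.
Tool frame: the origin (TCP) lies midway between the tips of the shut fingers; the grasp point (between the pads) lies 19 mm behind it (bot.hold_point_z is the distance from the TCP to the grasp point, in m); z points along the fingers, y is the direction in which the jaws open and shut (so a half turn about z gives the same grasp; the last joint's range is limited). The gripper opens to 85 mm and grips with 20 to 120 N. Pads are 22 mm wide; open, the fingers measure 114 mm over their backs; the gripper's body (76 mm by 85 mm) begins 54 mm behind the grasp point. The pads swing forward as they close: fully open they stand 13 mm farther back than shut.
Start: joints at [-1.283, 0.241, 0.005, 1.335, 0, 1.571], TCP at [0.142, -0.479, 0.231] pointing down, gripper open.
Joint ranges: [-2.72, 2.72], [-1.05, 1.87], [-1.09, 1.28], [-1.99, 2.15], [-1.42, 1.44], [-3.14, 3.14]. Speed limits (rad/s): [2.79, 2.79, 3.14, 3.14, 3.14, 3.14].

INTERFACE

Orientations are given as a unit quaternion [x, y, z, w].
In Python, from workcell import status, viewer, order, bot gives the robot as it stands.
- The arm moves only by the tool servo_tool, never from a script. Its argument "increments" is a list of rows, each a list of 3 entries, a list of its own where there are three numbers: the closure in counts, from 0 (fully open) to 255 (shut), then the shift along the tool's x, y, z in mm, then the turn about the tool's z in degrees. A call has exactly 10 rows; each row shifts and turns the commanded pose from where the row before left it, along the tool's axes as they then stand; what a row does not reach is not made up. A row lasts 1/10 s, in which the tool goes at most 50 mm and 8.59 degrees, less where a joint would pass 70% of its speed; a pose out of reach is approached as far as the arm can. A call is refused whole if a number of a shift passes 50 or a number of a turn 8.59, either way. A call with a gripper value outside its range is refused whole. The fingers move at their own pace and stop on an object; the grip force is fixed at half the most. Time passes only in rows, so rows that do not move let the fingers close, or fill a call up. It gives the time, the measured TCP pose, the force and the opening at its end, in the units of the state.
- status.get_obs(): the state, without advancing time (a new reading comes with each control period).
- viewer.camera(name): name is "side" or "top" or "wrist"; returns (picture, depth): 400x640x3 uint8, red, green, blue; 400x640 float32, m along the optical axis (not along the pixel's ray), 0 where there is no reading.
- viewer.get_calibration(name): a dict with "K" (3x3 intrinsics, pixels), "k1" (the pictures are not rectified: a ray, as slopes to the right and down, at radius r is drawn at 1 + k1 r^2 times it, then the intrinsics apply), "position" and "orientation" of the camera in the world. Camera axes: x right, y up, looking along -z (the intrinsics and any distortion apply to the point x, -y, -z); pixel columns grow to the right and rows downward; lengths in m; the calibration is good to about 2 mm. A picture is of the moment at which its call begins: read the wrist's pose just before it. get_calibration takes no time and is no camera call; for the wrist camera it gives the pose at the moment of the call.
- order.job_done(): hands the job in, once; it reports no verdict.
The state is a dict: "clock": time; "joint_pos": joint angles; "joint_vel": joint speeds; "tau": joint torques, N m; "eef_pos": TCP position; "tool_rot": TCP orientation; "ft_force": force on the tool from outside, world axes, zero at the start; "ft_torque": the same for the moment, N m; "grip_width": finger opening in m.
Only numpy, scipy, OpenCV 4.12 (cv2) and the standard library are available. Lean on these libraries where they do the work, as an engineer would, in place of code of your own. Each camera call takes 0.05 s, during which the arm holds its last target.

TASK

Check the two black adapter sleeves with white rims on the steel gauge pin: only one of them slides fully down the pin, the other stops part-way. Leave the one that fits on the pin, fully home on its base, and stand the faulty one upright in the orange reject tray; let go of both.

Things in the scene. Friction and masses are not known exactly. Their poses are not given: they have to be found in the camera images.
- sleeve_a: black plastic adapter sleeve with a white top rim: upright open tube, 42 mm outside diameter, 50 mm tall, bore 26 mm, 60 g. Origin: centre of its underside; z up along the tube. The two look alike outside: one has a clear bore, the other (not said which) an inner lip narrowing it to 10 mm, from 20 mm above the lower end. On the bench, robot's right.
- sleeve_b: black plastic adapter sleeve with a white top rim: upright open tube, 42 mm outside diameter, 50 mm tall, bore 26 mm, 60 g. Origin: centre of its underside; z up along the tube. The two look alike outside: one has a clear bore, the other (not said which) an inner lip narrowing it to 10 mm, from 20 mm above the lower end. On the bench, robot's right.
- gauge: fixed aluminium disc, 90 mm diameter, 12 mm thick, with a central upright steel pin, 18 mm diameter, tapering to 8 mm over its last 14 mm; tip 58 mm above the bench. Origin: centre of the disc's underside; z up. A fitting sleeve rests on the disc, underside 12 mm above this origin, 4 mm play all round; the faulty one stops on the tip about 23 mm higher.
- reject_tray: fixed orange plastic open tray, 170 x 170 mm outside, walls 5 mm thick and 30 mm high, inner floor 5 mm above the bench. Origin: centre of its underside, on the bench; x and y along its sides, z up. Empty at the start, at the robot's left.

How it is judged:
By the outcome, as a careful person would: the job done as asked, in the order asked, and still so for the second after the job is handed in, with the robot touching nothing.
It also fails if it takes over 51 s, if anything falls off the work surface, if the arm or the gripper's body presses on something with over 40 N, if the wrist force passes 120 N, or if a joint passes its speed limit or range.

## Working session

There is one attempt and no reset: what is moved stays moved. The work goes in short steps, Python scripts to look and compute and a tool call to move; the robot and the scene stay as the last step left them, time stands still between calls to the robot, and variables do not carry over. Pictures are saved under pics/ and viewed, and the job is handed in when it is done.

Besides the shell and the picture viewer there is one more tool, called after "Request:" by a JSON object that holds its "fn" and its "kwargs". servo_tool: Moves the arm, as the interface text tells. Its arguments: {"type":"object","properties":{"increments":{"type":"array","items":{"type":"array"}}},"required":["increments"]}

```bash
mkdir -p pics; ls
cat > h.py <<'E'
import numpy as np,cv2
from scipy.spatial.transform import Rotation as R
from workcell import status,viewer,order,bot
def save(n,name):
    c=viewer.get_calibration(n); p,d=viewer.camera(n)
    cv2.imwrite(f'pics/{name}.png',p[:,:,::-1]); np.savez(f'{name}.npz',p=p,d=d,**{k:np.array(v) for k,v in c.items()})
    return p,d,c
def world(c,d):
    K=np.array(c['K']);k1=float(c['k1']);h,w=d.shape
    u,v=np.meshgrid(np.arange(w),np.arange(h))
    pts=np.stack([u,v],-1).reshape(-1,1,2).astype(np.float64)
    n=cv2.undistortPoints(pts,K,np.array([k1,0,0,0.]),).reshape(h,w,2)
    P=np.stack([n[...,0]*d,-n[...,1]*d,-d],-1)
    return P@R.from_quat(c['orientation']).as_matrix().T+np.array(c['position'])
E
python3 - <<'E'
from h import *
o=status.get_obs(); print({k:np.round(v,4) for k,v in o.items()}); print(bot.hold_point_z)
for n in('top','side'):
    p,d,c=save(n,n+'0'); print(n,c)
E
```

```text
pics
{'clock': np.float64(0.0), 'joint_pos': array([-1.283 ,  0.2414,  0.0037,  1.3352, -0.    ,  1.5708]), 'joint_vel': array([ 0.0006,  0.0012,  0.0004, -0.0005,  0.0011,  0.0004]), 'tau': array([ 1.00000e-04, -3.72321e+01,  2.52406e+01,  1.71000e-02,
        0.00000e+00,  0.00000e+00]), 'eef_pos': array([ 0.1417, -0.4788,  0.2304]), 'tool_rot': array([ 9.897e-01,  1.434e-01, -2.000e-04, -1.100e-03]), 'ft_force': array([0.8777, 0.1043, 0.023 ]), 'ft_torque': array([-0.0218,  0.0044,  0.0541]), 'grip_width': np.float64(0.0854)}
0.0187
top {'K': array([[414.27855186,   0.        , 323.65393537],
       [  0.        , 414.27855186, 206.66638843],
       [  0.        ,   0.        ,   1.        ]]), 'k1': -0.08603482555114995, 'position': array([0.4114264 , 0.00747238, 0.83137616]), 'orientation': array([ 0.08069763, -0.05779788, -0.70251166,  0.70471602])}
side {'K': array([[465.75195111,   0.        , 320.35141118],
       [  0.        , 465.75195111, 198.24993016],
       [  0.        ,   0.        ,   1.        ]]), 'k1': 0.02699873448945654, 'position': array([0.42607386, 0.77606278, 0.71956683]), 'orientation': array([-0.03971782,  0.40737112,  0.90917902, -0.0765818 ])}
```

View pics/top0.png

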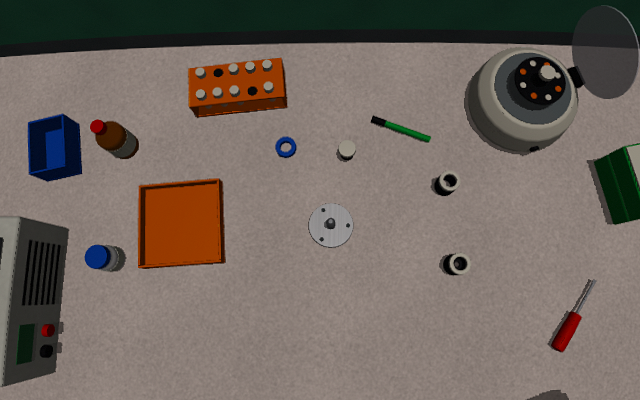

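View pics/side0.png

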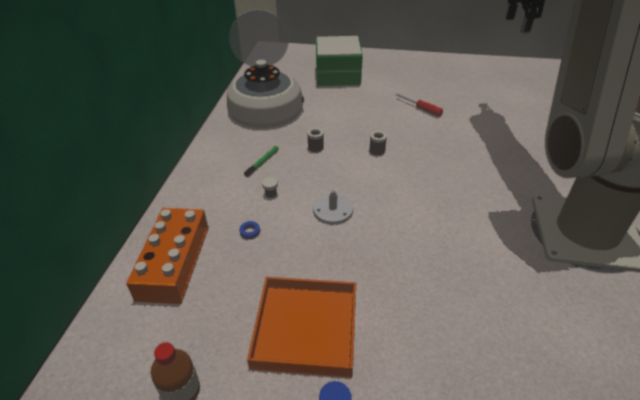

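Top view: sleeves at about (447,184) and (457,264), gauge (331,224), tray (181,223). Next I measure these and zoom in on the bores.

Run:
```python
from h import *
z=np.load('top0.npz');c={k:z[k] for k in('K','k1','position','orientation')}
P=world(c,z['d']);p=z['p'];d=z['d']
W=P.reshape(-1,3)
def circ(m,nm):
    q=P[m]; A=np.c_[2*q[:,:2],np.ones(len(q))]; s=np.linalg.lstsq(A,(q[:,:2]**2).sum(1),rcond=None)[0]
    print(nm,len(q),'mean',q.mean(0).round(4),'circ',s[:2].round(4),'r',np.sqrt(s[2]+s[:2]@s[:2]).round(4),'minmaxmid',((q.min(0)+q.max(0))/2).round(4),(np.ptp(q,axis=0)).round(4))
v,u=np.mgrid[:400,:640]
for nm,(a,b) in dict(s1=(447,184),s2=(457,264)).items():
    w=(abs(u-a)<22)&(abs(v-b)<22)
    print('z pct',np.percentile(P[w][:,2],[1,5,50,99]).round(4), 'white?')
    circ(w&(P[...,2]>.044)&(P[...,2]<.056),nm+' rim')
    print('inside depth', P[b-3:b+4,a-3:a+4,2].round(3)[::2,::2].tolist())
w=(abs(u-331)<32)&(abs(v-224)<32)
circ(w&(P[...,2]>.008)&(P[...,2]<.017),'disc'); 
m=w&(P[...,2]>.05);circ(m,'pin')
w=(abs(u-181)<60)&(abs(v-223)<60)
m=w&(P[...,2]>.025)&(P[...,2]<.035);q=P[m];print('tray',len(q))
r=cv2.minAreaRect((q[:,:2]*1000).astype(np.float32));print(r)
crop=cv2.resize(p[160:290,420:490,::-1],None,fx=4.5,fy=4.5,interpolation=cv2.INTER_CUBIC)
z=np.load('side0.npz');crop2=cv2.resize(z['p'][120:165,295:400,::-1],None,fx=4.5,fy=4.5,interpolation=cv2.INTER_CUBIC)
H=max(len(crop),len(crop2));f=lambda x:np.pad(x,((0,H-len(x)),(0,0),(0,0)))
im=np.hstack([f(crop),f(crop2)]);cv2.imwrite('pics/crop0.png',np.clip(im*1.8,0,255)[:600,:800])
```

```text
z pct [-0.0029 -0.0017  0.0011  0.0524] white?
s1 rim 237 mean [ 0.6197 -0.2108  0.0498] circ [ 0.6195 -0.2107] r 0.0175 minmaxmid [ 0.6198 -0.211   0.0494] [0.0408 0.0419 0.0108]
inside depth [[-0.0, -0.0, 0.003, 0.013], [-0.001, 0.002, 0.002, 0.007], [0.052, 0.001, 0.003, 0.004], [0.05, 0.831, 0.05, 0.05]]
z pct [-0.003  -0.002   0.0008  0.0523] white?
s2 rim 244 mean [ 0.4586 -0.2221  0.0497] circ [ 0.459  -0.2221] r 0.0167 minmaxmid [ 0.4592 -0.2226  0.0491] [0.0376 0.0397 0.01  ]
inside depth [[0.025, 0.025, 0.027, 0.026], [0.023, -0.001, -0.001, 0.023], [0.024, -0.001, 0.001, 0.026], [0.051, 0.024, 0.025, 0.026]]
disc 1465 mean [0.5375 0.0208 0.0123] circ [0.538  0.0209] r 0.0324 minmaxmid [0.5386 0.0209 0.0123] [0.0878 0.0864 0.0086]
pin 51 mean [0.5054 0.0173 0.2534] circ [0.4741 0.0194] r 0.0636 minmaxmid [0.4778 0.0171 0.4408] [0.1328 0.0193 0.7812]
tray 880
((539.3490600585938, 325.11016845703125), (171.7307891845703, 171.0034942626953), 4.544755458831787)[ WARN:0@0.890] global loadsave.cpp:1063 imwrite_ Unsupported depth image for selected encoder is fallbacked to CV_8U.
```

View pics/crop0.png

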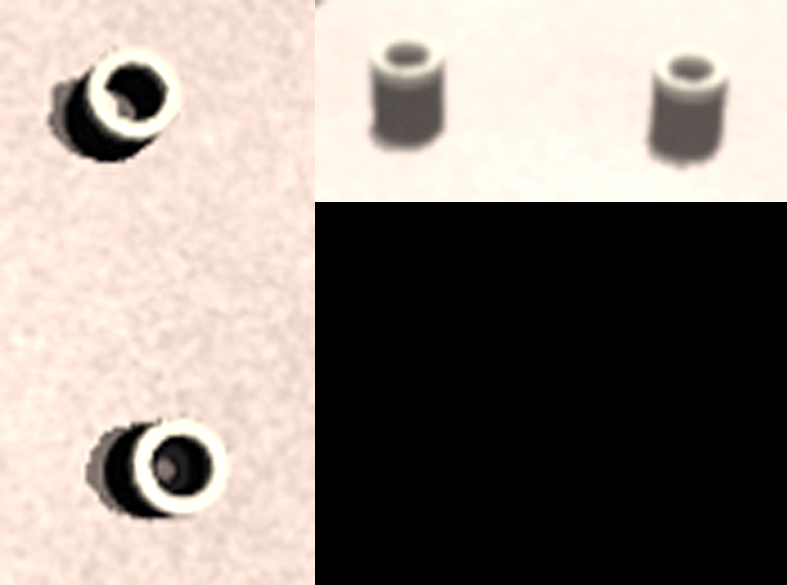

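The depth readings show a lip in the sleeve at (0.459,-0.222) (level about 25 mm). The one at (0.620,-0.211) looks clear. I'll try the suspect one on the pin first, as asked. This move goes above it, turning the tool so its x lies along world y.

Request:
{"fn": "servo_tool", "kwargs": {"increments": [[0, [38.6, -13.1, 8], -7.35], [0, [40, -8.1, 8], -7.35], [0, [40.7, -2.9, 8], -7.35], [0, [40.7, 2.3, 8], -7.35], [0, [40.1, 7.5, 8], -7.35], [0, [38.8, 12.5, 8], -7.35], [0, [36.9, 17.4, 8], -7.35], [0, [34.4, 22, 8], -7.35], [0, [31.3, 26.2, 8], -7.35], [0, [27.7, 30, 8], -7.35]]}}

```text
clock: 1.1
eef_pos: [0.4757, -0.2422, 0.1505]
tool_rot: [0.705, 0.709, -0.0, -0.0]
ft_force: [0.3, -1.3, 0.4]
grip_width: 0.085
```

Run:
```python
from h import *
p,d,c=save('wrist','w1');P=world(c,d);print(status.get_obs()['eef_pos'],c['position'])
m=(P[...,2]>.044)&(P[...,2]<.056)&(d>0)&(np.hypot(P[...,0]-.459,P[...,1]+.222)<.04)
q=P[m];print(len(q),q.mean(0),(q.min(0)+q.max(0))/2,np.ptp(q,axis=0))
```

```text
[ 0.48017807 -0.23848543  0.14914298] [ 0.47643121 -0.17031281  0.29246639]
1204 [ 0.4599585  -0.22161464  0.04879026] [ 0.45970422 -0.22211074  0.04771688] [0.04056133 0.04077976 0.00739251]
```

View pics/w1.png

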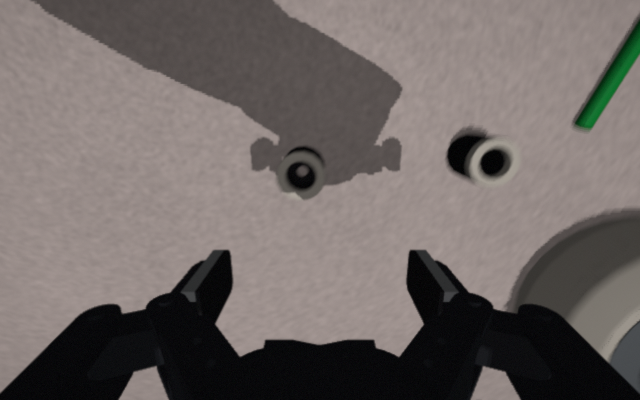

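The wrist view shows the lipped sleeve at (301,172) and the other at (490,160). Its centre comes out at (0.4598,-0.2219), which agrees with the top camera.

Request:
{"fn": "servo_tool", "kwargs": {"increments": [[0, [8, -10, 0], 0], [0, [8, -10, 0], 0], [0, [0, 0, 20], 0], [0, [0, 0, 20], 0], [0, [0, 0, 20], 0], [0, [0, 0, 0], 0], [0, [0, 0, 0], 0], [0, [0, 0, 0], 0], [0, [0, 0, 0], 0], [0, [0, 0, 0], 0]]}}

```text
clock: 2.15
eef_pos: [0.4554, -0.2279, 0.0922]
tool_rot: [0.707, 0.707, 0.0, 0.001]
ft_force: [0.5, -0.1, -0.0]
grip_width: 0.0853
```

Request:
{"fn": "servo_tool", "kwargs": {"increments": [[0, [6, 4.4, 0], 0], [0, [0, 0, 15], 0], [0, [0, 0, 20], 0], [0, [0, 0, 20], 0], [0, [0, 0, 15], 0], [0, [0, 0, 7], 0], [0, [0, 0, 0], 0], [0, [0, 0, 0], 0], [255, [0, 0, 0], 0], [255, [0, 0, 0], 0]]}}

```text
clock: 3.15
eef_pos: [0.4599, -0.2219, 0.0152]
tool_rot: [0.707, 0.707, 0.0, 0.001]
ft_force: [-0.4, -0.1, 0.0]
grip_width: 0.0588
```

Request:
{"fn": "servo_tool", "kwargs": {"increments": [[255, [0, 0, 0], 0], [255, [0, 0, 0], 0], [255, [0, 0, 0], 0], [255, [0, 0, 0], 0], [255, [0, 0, 0], 0], [255, [0, 0, 0], 0], [255, [0, 0, 0], 0], [255, [0, 0, -5], 0], [255, [0, 0, -10], 0], [255, [0, 0, -20], 0]]}}

```text
clock: 4.15
eef_pos: [0.4577, -0.2208, 0.0486]
tool_rot: [0.707, 0.707, -0.001, -0.002]
ft_force: [-0.7, 0.5, -1.5]
grip_width: 0.0401
```

Request:
{"fn": "servo_tool", "kwargs": {"increments": [[255, [0, 0, -30], 0], [255, [0, 0, -30], 0], [255, [20, 7, -10], 0], [255, [40, 13, 0], 0], [255, [45, 15, 0], 0], [255, [45, 15, 0], 0], [255, [40, 13, 0], 0], [255, [32, 10, 0], 0], [255, [20, 5.4, 0], 0], [255, [0, 0, 0], 0]]}}

```text
clock: 5.15
eef_pos: [0.5382, 0.0232, 0.1196]
tool_rot: [0.706, 0.709, 0.0, -0.0]
ft_force: [-0.1, -0.0, -0.7]
grip_width: 0.0399
```

Request:
{"fn": "servo_tool", "kwargs": {"increments": [[255, [0, 0, 0], 0], [255, [0, 0, 0], 0], [255, [0, 0, 0], 0], [255, [0, 0, 0], 0], [255, [0, 0, 0], 0], [255, [0, 0, 0], 0], [255, [0, 0, 0], 0], [255, [0, 0, 0], 0], [255, [0, 0, 0], 0], [255, [0, 0, 0], 0]]}}

```text
clock: 6.15
eef_pos: [0.5377, 0.0205, 0.1193]
tool_rot: [0.707, 0.707, -0.0, -0.0]
ft_force: [0.2, 0.2, -0.2]
grip_width: 0.0401
```

Run:
```python
from h import *
print(status.get_obs()['eef_pos'])
p,d,c=save('wrist','w2');P=world(c,d)
def rep(n,m):
    q=P[m&(d>0)];print(n,len(q),q.mean(0).round(4),((q.min(0)+q.max(0))/2).round(4),np.ptp(q,axis=0).round(4))
r=np.hypot(P[...,0]-.538,P[...,1]-.021)
rep('disc',(P[...,2]>.008)&(P[...,2]<.016)&(r<.07))
rep('rim',(P[...,2]>.145)&(P[...,2]<.165)&(r<.03))
```

```text
[0.53766278 0.02048196 0.11928874]
disc 5811 [0.5385 0.032  0.0112] [0.5383 0.0276 0.012 ] [0.0892 0.077  0.0077]
rim 6947 [0.5387 0.0225 0.153 ] [0.5373 0.02   0.155 ] [0.0569 0.0422 0.02  ]
```

View pics/w2.png

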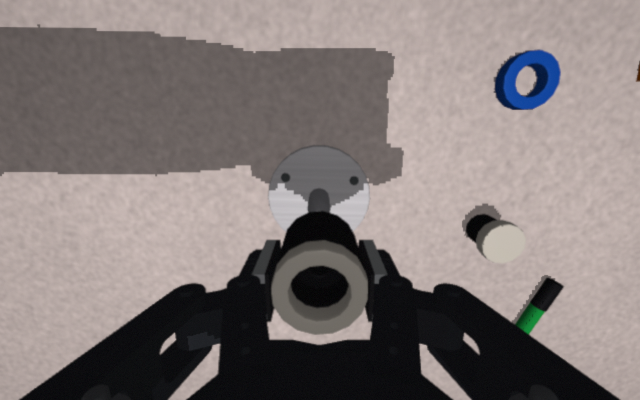

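The sleeve is held upright over the pin, with its rim around (320,288). The disc centre comes out at (0.538,0.021), within 1 mm of the tool, so I lower it.

Request:
{"fn": "servo_tool", "kwargs": {"increments": [[255, [0.5, 0.5, 15], 0], [255, [0, 0, 20], 0], [255, [0, 0, 15], 0], [255, [0, 0, 8], 0], [255, [0, 0, 3], 0], [255, [0, 0, 2], 0], [255, [0, 0, 2], 0], [255, [0, 0, 2], 0], [255, [0, 0, 2], 0], [255, [0, 0, 0], 0]]}}

```text
clock: 7.2
eef_pos: [0.539, 0.021, 0.0522]
tool_rot: [0.707, 0.707, 0.001, 0.001]
ft_force: [-3.1, 0.4, 7.7]
grip_width: 0.0402
```

Request:
{"fn": "servo_tool", "kwargs": {"increments": [[255, [0, 0, 1], 0], [255, [0, 0, 1], 0], [255, [0, 0, 1], 0], [255, [0, 0, 0], 0], [255, [0, 0, 0], 0], [255, [0, 0, 0], 0], [255, [0, 0, 0], 0], [255, [0, 0, 0], 0], [255, [0, 0, 0], 0], [255, [0, 0, 0], 0]]}}

```text
clock: 8.2
eef_pos: [0.5377, 0.0218, 0.0493]
tool_rot: [0.707, 0.707, 0.001, -0.001]
ft_force: [-5.6, 1.5, 12.2]
grip_width: 0.0403
```

It met resistance at TCP z ≈ 0.052 with the force rising to 12 N. That is the height expected for the lip on the tip, and a fitting sleeve would go on to 0.027. So this one is faulty, and it goes to the tray.

Request:
{"fn": "servo_tool", "kwargs": {"increments": [[255, [0, 0, -10], 0], [255, [0, 0, -25], 0], [255, [0, 0, -25], 0], [255, [20, 0, -10], 0], [255, [40, 0, 0], 0], [255, [45, 0, 0], 0], [255, [45, 0, 0], 0], [255, [45, 0, 0], 0], [255, [45, 0, 0], 0], [255, [35, 0, 0], 0]]}}

```text
clock: 9.2
eef_pos: [0.5383, 0.2987, 0.118]
tool_rot: [0.707, 0.708, 0.001, 0.0]
ft_force: [0.7, -1.0, -1.0]
grip_width: 0.0403
```

Request:
{"fn": "servo_tool", "kwargs": {"increments": [[255, [20, 0, 0], 0], [255, [8, 0, 0], 0], [255, [0, 0, 0], 0], [255, [0, 0, 15], 0], [255, [0, 0, 25], 0], [255, [0, 0, 20], 0], [255, [0, 0, 10], 0], [255, [0, 0, 5], 0], [255, [0, 0, 0], 0], [255, [0, 0, 0], 0]]}}

```text
clock: 10.2
eef_pos: [0.5391, 0.3239, 0.0434]
tool_rot: [0.707, 0.707, 0.001, 0.0]
ft_force: [0.6, 1.3, -1.3]
grip_width: 0.0401
```

Run:
```python
from h import *
o=status.get_obs();print(o['eef_pos'],o['ft_force'])
p,d,c=save('side','s3')
p,d,c=save('wrist','w3')
a=cv2.imread('pics/s3.png')[200:400,200:440];b=cv2.imread('pics/w3.png')
cv2.imwrite('pics/c3.png',np.vstack([cv2.resize(a,(480,400)),cv2.resize(b,(320,200))]) if 0 else np.hstack([cv2.resize(a,(400,333)),cv2.resize(b,(400,333))]))
```

```text
[0.53908392 0.32393092 0.04341948] [ 0.55541372  1.313075   -1.26091491]
```

View pics/c3.png

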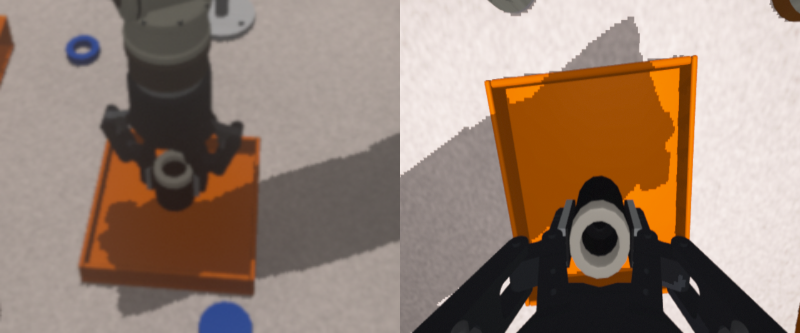

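The sleeve hangs upright over the middle of the tray (around (175,180) in the left half, (600,240) in the right half). I'll lower it until it touches.

Request:
{"fn": "servo_tool", "kwargs": {"increments": [[255, [0, 0, 8], 0], [255, [0, 0, 6], 0], [255, [0, 0, 4], 0], [255, [0, 0, 2], 0], [255, [0, 0, 1], 0], [255, [0, 0, 1], 0], [255, [0, 0, 1], 0], [255, [0, 0, 0], 0], [255, [0, 0, 0], 0], [255, [0, 0, 0], 0]]}}

```text
clock: 11.3
eef_pos: [0.5383, 0.324, 0.0202]
tool_rot: [0.707, 0.707, 0.0, 0.0]
ft_force: [-1.8, -0.8, 5.1]
grip_width: 0.0403
```

Request:
{"fn": "servo_tool", "kwargs": {"increments": [[60, [0, 0, 0], 0], [0, [0, 0, 0], 0], [0, [0, 0, 0], 0], [0, [0, 0, 0], 0], [0, [0, 0, 0], 0], [0, [0, 0, 0], 0], [0, [0, 0, -5], 0], [0, [0, 0, -15], 0], [0, [0, 0, -30], 0], [0, [0, 0, -50], 0]]}}

```text
clock: 12.3
eef_pos: [0.5358, 0.3224, 0.1169]
tool_rot: [0.707, 0.707, -0.004, -0.001]
ft_force: [0.0, 1.0, 0.1]
grip_width: 0.085
```

Request:
{"fn": "servo_tool", "kwargs": {"increments": [[0, [-20, 0, -10], 0], [0, [-40, 6, 0], 0], [0, [-48, 9, 0], 0], [0, [-48, 9, 0], 0], [0, [-48, 9, 0], 0], [0, [-48, 9, 0], 0], [0, [-48, 9, 0], 0], [0, [-48, 9, 0], 0], [0, [-48, 9, 0], 0], [0, [-48, 6, 0], 0]]}}

```text
clock: 13.3
eef_pos: [0.6133, -0.1225, 0.1296]
tool_rot: [0.707, 0.707, 0.0, 0.0]
ft_force: [0.3, -0.0, -0.2]
grip_width: 0.0855
```

Request:
{"fn": "servo_tool", "kwargs": {"increments": [[0, [-40, 6, 0], 0], [0, [-20, 0, 0], 0], [0, [0, 0, 0], 0], [0, [0, 0, 0], 0], [0, [0, 0, 0], 0], [0, [0, 0, 0], 0], [0, [0, 0, 0], 0], [0, [0, 0, 0], 0], [0, [0, 0, 0], 0], [0, [0, 0, 0], 0]]}}

```text
clock: 14.3
eef_pos: [0.6192, -0.1798, 0.1293]
tool_rot: [0.707, 0.707, -0.0, 0.0]
ft_force: [0.1, 0.6, -0.1]
grip_width: 0.0858
```

Run:
```python
from h import *
o=status.get_obs();print(o['eef_pos'])
p,d,c=save('wrist','w4');P=world(c,d)
m=(P[...,2]>.044)&(P[...,2]<.056)&(d>0)&(np.hypot(P[...,0]-.62,P[...,1]+.211)<.035)
q=P[m];print(len(q),q.mean(0),(q.min(0)+q.max(0))/2,np.ptp(q,axis=0))
p2,d2,c2=save('top','t4')
P=world(c2,d2);m=(P[...,2]>.048)&(P[...,2]<.062)&(np.hypot(P[...,0]-.539,P[...,1]-.325)<.05)
q=P[m];print('tray',len(q),(q.min(0)+q.max(0))/2,np.ptp(q,axis=0))
cv2.imwrite('pics/c4.png',np.hstack([cv2.resize(p,(400,250)),cv2.resize(p2,(400,250))])[:,:,::-1])
```

```text
[ 0.61918482 -0.17981683  0.12934444]
1279 [ 0.62060159 -0.2101835   0.04878528] [ 0.62064422 -0.21098536  0.047645  ] [0.04047833 0.0422881  0.00726547]
tray 262 [0.53885089 0.32149088 0.05372295] [0.04169194 0.04361627 0.01135937]
```

View pics/c4.png

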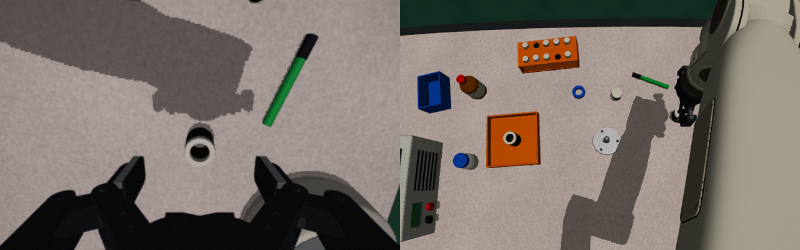

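The faulty sleeve stands upright in the tray (about (511,138) in the right picture). The good sleeve is at (200,147) in the wrist view. The round machine is close to it, so I check the clearance.

Run:
```python
from h import *
z=np.load('top0.npz');c={k:z[k] for k in('K','k1','position','orientation')};P=world(c,z['d'])
r=np.hypot(P[...,0]-.62,P[...,1]+.211);m=(P[...,2]>.015)&(z['d']>0)&(r<.2)&(r>.045)
q=P[m];i=np.argsort(r[m])[:2000:200];print(np.c_[q[i],r[m][i]].round(3))
b=q[(abs(q[:,0]-.62)<.08)&(abs(q[:,1]+.211)<.09)];print(len(b),b[:5].round(3))
```

```text
[[ 0.715 -0.179  0.015  0.1  ]
 [ 0.736 -0.292  0.02   0.141]
 [ 0.733 -0.302  0.063  0.145]
 [ 0.472 -0.22   0.05   0.148]
 [ 0.752 -0.285  0.058  0.152]
 [ 0.758 -0.282  0.055  0.155]
 [ 0.696 -0.349  0.032  0.158]
 [ 0.701 -0.35   0.066  0.161]
 [ 0.736 -0.327  0.086  0.164]
 [ 0.453 -0.222  0.024  0.167]]
0 []
```

Request:
{"fn": "servo_tool", "kwargs": {"increments": [[0, [-16, 1.1, 0], 0], [0, [-15, 0, 0], 0], [0, [0, 0, 15], 0], [0, [0, 0, 20], 0], [0, [0, 0, 10], 0], [0, [0, 0, 0], 0], [0, [0, 0, 0], 0], [0, [0, 0, 0], 0], [0, [0, 0, 0], 0], [0, [0, 0, 0], 0]]}}

```text
clock: 15.4
eef_pos: [0.6208, -0.2112, 0.0852]
tool_rot: [0.707, 0.707, 0.0, 0.001]
ft_force: [0.2, -1.1, 0.5]
grip_width: 0.0857
```

Request:
{"fn": "servo_tool", "kwargs": {"increments": [[0, [0.5, 0, 10], 0], [0, [0, 0, 20], 0], [0, [0, 0, 20], 0], [0, [0, 0, 15], 0], [0, [0, 0, 5], 0], [0, [0, 0, 0], 0], [0, [0, 0, 0], 0], [255, [0, 0, 0], 0], [255, [0, 0, 0], 0], [255, [0, 0, 0], 0]]}}

```text
clock: 16.4
eef_pos: [0.6207, -0.2108, 0.0151]
tool_rot: [0.707, 0.707, 0.0, 0.001]
ft_force: [-1.7, -0.3, 2.5]
grip_width: 0.044
```

Request:
{"fn": "servo_tool", "kwargs": {"increments": [[255, [0, 0, 0], 0], [255, [0, 0, 0], 0], [255, [0, 0, 0], 0], [255, [0, 0, 0], 0], [255, [0, 0, 0], 0], [255, [0, 0, 0], 0], [255, [0, 0, -10], 0], [255, [0, 0, -20], 0], [255, [0, 0, -35], 0], [255, [0, 0, -40], 0]]}}

```text
clock: 17.4
eef_pos: [0.6185, -0.21, 0.1184]
tool_rot: [0.707, 0.707, -0.001, -0.002]
ft_force: [1.1, -0.9, -1.1]
grip_width: 0.0404
```

Request:
{"fn": "servo_tool", "kwargs": {"increments": [[255, [15, -5, 0], 0], [255, [35, -12, 0], 0], [255, [45, -16, 0], 0], [255, [45, -16, 0], 0], [255, [42, -16, 0], 0], [255, [30, -11, 0], 0], [255, [19.8, -6.4, 0], 0], [255, [0, 0, 0], 0], [255, [0, 0, 0], 0], [255, [0, 0, 0], 0]]}}

```text
clock: 18.4
eef_pos: [0.5382, 0.0204, 0.1193]
tool_rot: [0.708, 0.707, -0.0, 0.0]
ft_force: [0.3, -0.2, -0.5]
grip_width: 0.0403
```

Request:
{"fn": "servo_tool", "kwargs": {"increments": [[255, [0, 0, 0], 0], [255, [0, 0, 0], 0], [255, [0, 0, 0], 0], [255, [0, 0, 0], 0], [255, [0, 0, 0], 0], [255, [0, 0, 0], 0], [255, [0, 0, 0], 0], [255, [0, 0, 0], 0], [255, [0, 0, 0], 0], [255, [0, 0, 0], 0]]}}

```text
clock: 19.4
eef_pos: [0.5379, 0.0212, 0.1193]
tool_rot: [0.707, 0.707, -0.0, 0.0]
ft_force: [0.8, 1.1, 0.4]
grip_width: 0.04
```

Lower it past the tip, stopping at 0.044 (underside about 29 mm) to check the force.

Request:
{"fn": "servo_tool", "kwargs": {"increments": [[255, [0, 0.4, 15], 0], [255, [0, 0, 20], 0], [255, [0, 0, 12], 0], [255, [0, 0, 6], 0], [255, [0, 0, 5], 0], [255, [0, 0, 5], 0], [255, [0, 0, 4], 0], [255, [0, 0, 4], 0], [255, [0, 0, 4], 0], [255, [0, 0, 0], 0]]}}

```text
clock: 20.4
eef_pos: [0.5379, 0.0212, 0.0438]
tool_rot: [0.707, 0.707, -0.0, -0.0]
ft_force: [0.0, 0.7, -1.0]
grip_width: 0.0402
```

No resistance below the faulty one's stop. Continue down to the base.

Request:
{"fn": "servo_tool", "kwargs": {"increments": [[255, [0, 0, 5], 0], [255, [0, 0, 5], 0], [255, [0, 0, 3], 0], [255, [0, 0, 1.5], 0], [255, [0, 0, 1], 0], [255, [0, 0, 1], 0], [255, [0, 0, 1], 0], [255, [0, 0, 0], 0], [255, [0, 0, 0], 0], [255, [0, 0, 0], 0]]}}

```text
clock: 21.4
eef_pos: [0.5384, 0.0212, 0.0273]
tool_rot: [0.707, 0.707, 0.0, 0.0]
ft_force: [-1.8, -0.0, 5.4]
grip_width: 0.0403
```

Contact at the expected home height (0.0273, 5 N). Release, back off and look.

Request:
{"fn": "servo_tool", "kwargs": {"increments": [[60, [0, 0, 0], 0], [0, [0, 0, 0], 0], [0, [0, 0, 0], 0], [0, [0, 0, 0], 0], [0, [0, 0, 0], 0], [0, [0, 0, 0], 0], [0, [0, 0, -5], 0], [0, [0, 0, -15], 0], [0, [0, 0, -30], 0], [0, [0, 0, -40], 0]]}}

```text
clock: 22.4
eef_pos: [0.5365, 0.0211, 0.1163]
tool_rot: [0.707, 0.707, -0.002, -0.002]
ft_force: [0.7, -0.2, 0.1]
grip_width: 0.0852
```

Request:
{"fn": "servo_tool", "kwargs": {"increments": [[0, [0, 0, -20], 0], [0, [-40, 0, 0], 0], [0, [-45, 0, 0], 0], [0, [-45, 0, 0], 0], [0, [-45, 0, 0], 0], [0, [-45, 0, 0], 0], [0, [-25, 0, 0], 0], [0, [0, 0, 0], 0], [0, [0, 0, 0], 0], [0, [0, 0, 0], 0]]}}

```text
clock: 23.4
eef_pos: [0.5381, -0.2228, 0.1369]
tool_rot: [0.707, 0.707, 0.0, -0.0]
ft_force: [-0.4, 0.7, -0.5]
grip_width: 0.085
```

Run:
```python
from h import *
print(status.get_obs()['eef_pos'])
p,d,c=save('top','t5');P=world(c,d)
for n,x,y in(('gauge',.538,.021),('tray',.539,.323)):
    m=(P[...,2]>.042)&(P[...,2]<.1)&(d>0)&(np.hypot(P[...,0]-x,P[...,1]-y)<.04);q=P[m]
    print(n,len(q),np.median(q,0).round(4),((q.min(0)+q.max(0))/2).round(4),np.ptp(q,axis=0).round(4))
p2,_,_=save('side','s5')
cv2.imwrite('pics/c5.png',np.hstack([cv2.resize(p[150:300,120:380],(400,231)),cv2.resize(p2[150:400,200:450],(400,400))[:231]] if 0 else [cv2.resize(p[150:290,120:380],(400,400*140//260)),cv2.resize(p2[150:290,200:460],(400,400*140//260))])[:,:,::-1])
```

```text
[ 0.53814366 -0.22283725  0.13689705]
gauge 343 [0.5374 0.0209 0.061 ] [0.5393 0.02   0.0541] [0.0417 0.0397 0.0239]
tray 294 [0.539  0.321  0.0544] [0.5388 0.3219 0.051 ] [0.041  0.0437 0.0178]
```

View pics/c5.png

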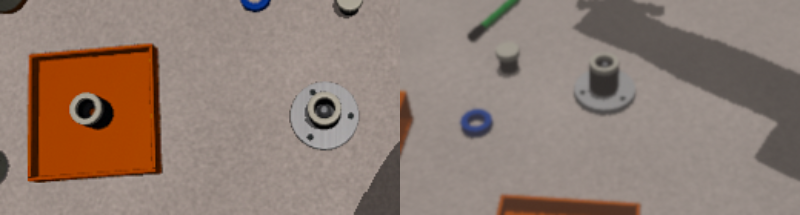

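View pics/s5.png

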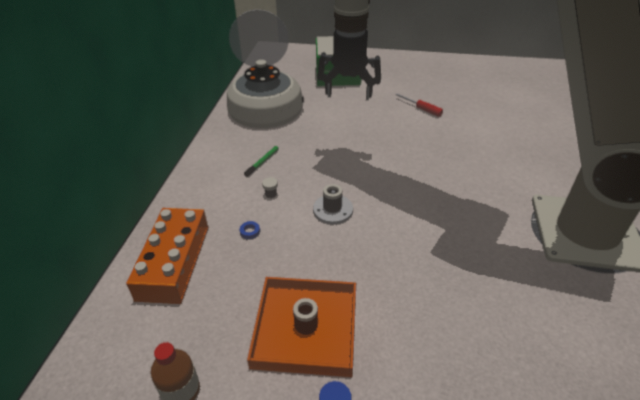

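The good sleeve sits on the gauge disc at (333,199), with its rim at 0.061 m against 0.062 m expected when home. The faulty one stands in the tray at (305,316), with its rim at 0.054 m. Nothing is touching either.

```bash
python3 -c "
from workcell import order;print(order.job_done())"
```

```text
the job is handed in; nothing more can be done
None
```

The sleeve that fits is on the gauge pin, fully home on its base. The faulty one stands upright in the reject tray. Both are released, and I handed the job in at about 23.5 s on the robot's clock.

- **Faulty sleeve:** it started at (0.459, -0.222). I tried it on the pin first: force appeared at TCP height 0.052 m and rose to 12 N, at the height where the lip meets the tip. Depth readings had already shown a lip in its bore.
- **Fitting sleeve:** it started at (0.620, -0.211). It slid down with no measurable resistance and met the disc at TCP height 0.027 m with 5 N.
- **Last camera checks:** the rim on the gauge is at 0.061 m (0.062 m expected when home). The rim in the tray is at 0.054 m (0.055 m expected). Both stand upright, and the gripper is well clear of both. No check failed or disagreed.

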